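Switch off and close a fan control box

TASK

The fan control box has just been run-tested with its terminal cover off, and its speed selector still stands on one of the three speeds. Turn the selector back to off first; only then put the terminal cover back on its two pins, hump over the capacitor, lowering it gently rather than dropping it, until it lies flat on the rim all round. Leave the motors and the parts bin where they stand.

Things in the scene. Friction and masses are not known exactly. Their poses are not given: they have to be found in the camera images.
- control_box: Fan control box: grey housing 220 x 110 mm, lying on its back, fixed. Origin: centre of its underside; x along its length, z up. At x -110 to -15 mm a solid deck 66 mm high with metal dial plate and selector; at x -15 to 110 mm the open terminal compartment, 6 mm walls, rim at z = 66 mm. Black cable glands stick 22 mm out of the +x end, low lugs 20 mm out of the -x end.
- seat (a point): Point on the control box in the plane of the rim (box x = 43.5, y = 0, z = 66 mm), axes as the box. When the cover is fully seated its origin lies here and its axes point as the box's; it then rests on the rim and corner bosses.
- pin_a (a point): Top of one locating pin: upright steel pin 7 mm in diameter, standing 18 mm above the rim, its top 6 mm tapered to 3 mm; at (-53, +41) mm from the seat point in the box's x and y. This point is at the pin's tip.
- pin_b (a point): Top of the other pin, of the same size, at the other corner, (+53, -41) mm from the seat point.
- capacitor (a point): Highest point of the white capacitor, a cylinder 28 mm in diameter and 48 mm long lying along the box's x; it stands 18 mm above the rim, centred at (+12, +18) mm from the seat point. It keeps a cover that is turned half round from going down.
- selector (a joint): Selector knob angle, rad: 0 = off (ring mark); 0.785, 1.571, 2.356 = speeds 1, 2, 3 (one, two, three dots). It grows clockwise seen from above, so off is reached by turning anticlockwise. Each position is a spring detent (about 0.1 N m): let go between two, it clicks into the nearer. End stops just beyond off and speed 3.
- selector_grip (a point): Point on the black knob's upright axis at grip height, 99 mm above the bench (box x = -66, y = 0); turns with it. Skirt 48 mm wide, top at 76 mm; on it a bar 48 long (point x), 14 thick, top at 104 mm; white pointer line on its -x half. Seen from above the pointer (-x) lies 67.5 deg anticlockwise of the box's -x at off, 67.5 deg clockwise of it at speed 3.
- cover: Terminal cover, loose, about 0.32 kg, starts on the bench right side up: grey plate 130 (x) x 106 (y) x 5 mm with a hollow upright-sided hump on top, 64 (x) x 44 (y) mm, 28 mm above the plate, centred at (+12, +18) mm. Origin: centre of the plate's underside, z up. Two 11 mm through holes, at (-53, +41) and (+53, -41) mm, fit over the pins.
- hump_top (a point): Centre of the top face of the cover's hump, 33 mm above the plate's underside, axes as the cover.
- motor_a: Fan motor standing upright, 2.8 kg, bystander: grey stepped round body 120 mm across at its flange (55 to 63 mm up), 108 mm up to 112 mm, 72 mm up to 132 mm, with a 12 mm shaft on top to 175 mm; a lug reaches 66 mm from its axis. Origin: centre of its foot.
- motor_b: Another fan motor, the same, bystander.
- motor_c: Another fan motor, the same, bystander.
- bin: Blue open parts bin full of small parts, 80 (x) x 150 (y) x 60 mm, 1.2 kg, bystander. Origin: centre of its underside.
Not all that is in view belongs to the job. What is shaped like the cover but black or turquoise is not meant.

How it is judged:
By the outcome, as a careful person would: the job done as asked, in the order asked, and still so for the second after the job is handed in, with the robot touching nothing.
It also fails if it takes over 58 s, if anything falls off the work surface, if the arm or the gripper's body presses on something with over 40 N, if the wrist force passes 120 N, or if a joint passes its speed limit or range.

ROBOT

A 6-joint arm with a two-finger parallel gripper is mounted at the origin on the work surface. World frame = base frame: x ahead of the robot, y to its left, z up, the work surface at z = 0. Lengths are in m, angles in rad, forces in N, time in s.
With the tool pointing down it reaches from about 0.225 to 0.875 m from the base axis. Payload 3.4 kg.
Tool frame: the origin (TCP) lies on the mounting face of the last link; the fingertips stand 173 mm ahead of it and the grasp point (between the pads) lies 155 mm ahead of it; z points along the fingers, y is the line along which they close (so a half turn about z gives the same grasp; the last joint's range is limited). The gripper opens to 85 mm and grips with 20 to 120 N. Pads are 22 mm wide; open, the fingers measure 114 mm over their backs; the gripper's body (76 mm by 85 mm) begins 54 mm behind the grasp point. The pads swing forward as they close: fully open they stand 13 mm farther back than shut.
Start: joints at [1.117, 0.276, 1.505, -0, 1.361, -0.121], TCP at [0.188, 0.543, 0.405] pointing down, gripper open.
Joint ranges: [-2.89, 2.89], [-0.75, 2.08], [0.22, 2.7], [-1.18, 4.32], [0.11, 2.71], [-2.7, 2.7]. Speed limits (rad/s): [2.57, 2.57, 3.14, 3.14, 3.14, 3.14].

INTERFACE

Orientations are given as a unit quaternion [w, x, y, z].
In Python, from rig import manip gives the robot as it stands.
- The arm moves only by the tool carry_out, never from a script. Its arguments are lists of equal length, an entry for each row: "linear": the shift along the world's x, y, z each as a share of 500 mm, from -1 to 1, a list of three; "angular": the turn, a rotation vector about the world's x, y, z each as a share of 0.08 rad, from -1 to 1, a list of three; "hand": the opening, from 0 (shut) to 1 (fully open). In form: {"linear": [[x, y, z], ...], "angular": [[rx, ry, rz], ...], "hand": [hand, ...]}. A call has 1 to 8 rows; each row shifts and turns the commanded pose from where the row before left it; what a row does not reach is not made up. A row lasts 1/12 s, in which the tool goes at most 41.7 mm and 7.16 degrees, less where a joint would pass 70% of its speed; a pose out of reach is approached as far as the arm can. A call with a number of a shift or a turn outside -1 to 1 is refused whole. A call with a gripper value outside its range is refused whole. The fingers move at their own pace and stop on an object; "force" is the grip in N (left out, the last holds). Time passes only in rows, so rows that do not move let the fingers close. It gives the time, the measured TCP pose, the force, the opening and the grip force at its end, in the units of the state.
- manip.get_state(): the state, without advancing time (a new reading comes with each control period).
- manip.get_image(name): name is "side" or "top"; returns the picture (384x512x3 uint8, red, green, blue); there is no depth.
- manip.camera_params(name): a dict with "fx", "fy", "cx", "cy" (pixels), "view" (4x4, takes a point from world to camera coordinates). Camera axes: x right, y down, z forward; pixel columns grow to the right and rows downward; lengths in m; the calibration is good to about 2 mm. A picture is of the moment at which its call begins. camera_params takes no time and is no camera call.
- manip.sign_off(): hands the job in; it is judged then, once.
The state is a dict: "clock": time; "qpos": joint angles; "qd": joint speeds; "effort": joint torques, N m; "position": TCP position; "ee_rot": TCP orientation; "contact_force": force on the tool from outside, world axes, zero at the start; "moment": the same for the moment, N m; "width": finger opening in m; "gripper_force": force on a finger pad.
Only numpy, scipy, OpenCV 4.12 (cv2) and the standard library are available. Lean on these libraries where they do the work, as an engineer would, in place of code of your own. Each camera call takes 0.05 s, during which the arm holds its last target. There are 200 camera calls.

## Working session

There is one attempt and no reset: what is moved stays moved. The work goes in short steps, Python scripts to look and compute and a tool call to move; the robot and the scene stay as the last step left them, time stands still between calls to the robot, and variables do not carry over. Pictures are saved under pics/ and viewed, at most 10 in all, crops included, and the job is handed in when it is done.

Besides the shell and the picture viewer there is one more tool, called after "Emit:" in YAML: its name, and indented under it one key for each argument. carry_out: Moves the arm, as the interface text tells. Its arguments: {"type":"object","properties":{"linear":{"type":"array"},"angular":{"type":"array"},"hand":{"type":"array"},"force":{"type":"number"}},"required":["linear","angular","hand"]}

```bash
mkdir -p pics; ls
python3 - <<'E'
from rig import manip
import cv2, numpy as np
for n in("top","side"):
    im=manip.get_image(n); cv2.imwrite(f"pics/{n}0.png",im[:,:,::-1])
    p=manip.camera_params(n); print(n,p["fx"],p["fy"],p["cx"],p["cy"]); print(np.round(p["view"],4).tolist())
s=manip.get_state();print(s["clock"],s["position"],s["ee_rot"],s["width"])
E
```

```text
pics
top 467.83018960707386 467.83018960707386 253.02782303399684 196.42053716575253
[[0.027, -0.9996, 0.0122, -0.0298], [-0.9846, -0.0287, -0.1723, 0.5759], [0.1725, -0.0074, -0.985, 1.4977], [0.0, 0.0, 0.0, 1.0]]
side 446.53882737256527 446.53882737256527 251.32402773431045 187.60852052572793
[[-0.9833, -0.1822, 0.0027, 0.5529], [-0.0973, 0.5128, -0.853, 0.1378], [0.154, -0.8389, -0.522, 1.5968], [0.0, 0.0, 0.0, 1.0]]
0.1 [0.18777642 0.54327815 0.40391571] [-2.35575604e-04  1.65658583e-01  9.86182821e-01 -7.89181185e-04] 0.0855225451322235
```

View pics/top0.png

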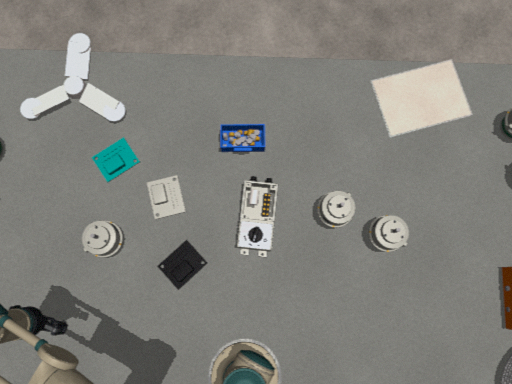

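View pics/side0.png

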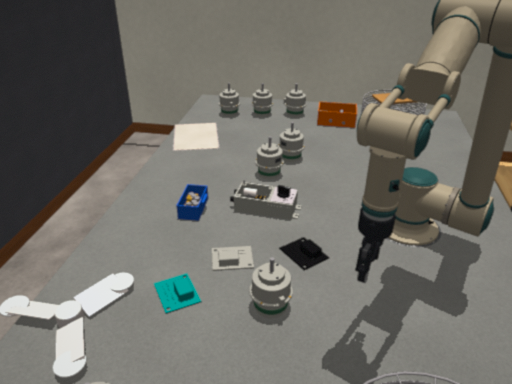

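Candidates: grey cover at top (166,197), turquoise look-alike (116,160), black look-alike (183,264). By the description I choose the grey one. The control box is at (257,218) and the bin at (242,138). Next is a close crop.

Run:
```python
import cv2, numpy as np
t=cv2.imread("pics/top0.png"); s=cv2.imread("pics/side0.png")
a=cv2.resize(t[170:220,140:195],None,fx=7,fy=7,interpolation=cv2.INTER_CUBIC) #385x350
b=cv2.resize(t[174:262,232:284],None,fx=6.8,fy=6.8,interpolation=cv2.INTER_CUBIC) # 353 x 598
c=np.zeros((600,800,3),np.uint8); c[:a.shape[0],:a.shape[1]]=a; c[:b.shape[0],400:400+b.shape[1]]=b
d=cv2.resize(s[180:220,205:305],None,fx=3.9,fy=3.9,interpolation=cv2.INTER_CUBIC); c[400:400+d.shape[0],:d.shape[1]]=d
cv2.imwrite("pics/crop1.png",c)
```

```text
(no output)
```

View pics/crop1.png

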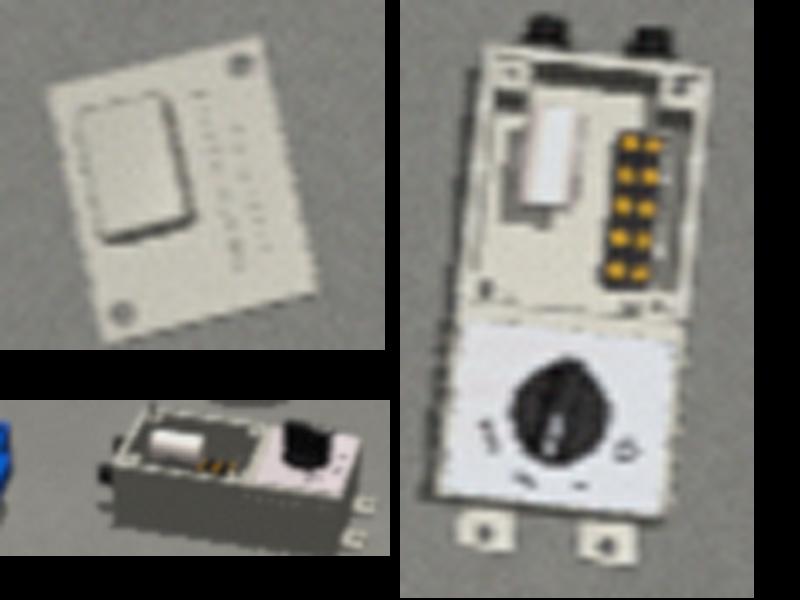

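```bash
cat > h.py <<'E'
from rig import manip
import cv2, numpy as np
from scipy.optimize import least_squares
def proj(n,P):
    c=manip.camera_params(n); V=np.array(c["view"]); q=np.atleast_2d(P)@V[:3,:3].T+V[:3,3]
    return np.c_[c["fx"]*q[:,0]/q[:,2]+c["cx"],c["fy"]*q[:,1]/q[:,2]+c["cy"]]
def back(n,uv,z):
    c=manip.camera_params(n); V=np.array(c["view"]);R=V[:3,:3];o=-R.T@V[:3,3]
    d=np.array([(uv[0]-c["cx"])/c["fx"],(uv[1]-c["cy"])/c["fy"],1])@R
    return o+d*(z-o[2])/d[2]
def world(p,L):
    L=np.atleast_2d(L);c,s=np.cos(p[2]),np.sin(p[2])
    return np.c_[p[0]+c*L[:,0]-s*L[:,1],p[1]+s*L[:,0]+c*L[:,1],L[:,2]]
def fit(n,L,uv,p0):
    r=least_squares(lambda p:(proj(n,world(p,L))-uv).ravel(),p0); return r.x,r.fun.reshape(-1,2)
def unc(pts,f,ox,oy,x0=0,y0=0):
    p=np.array(pts,float)-[x0,y0]; return (p+.5)/f-.5+[ox,oy]
E
python3 - <<'E'
from h import *
np.set_printoptions(precision=4,suppress=True)
uv=unc([(47,88),(262,37),(320,292),(105,342),(240,66),(123,314)],7,140,170)
L=np.array([(65,53,5),(65,-53,5),(-65,-53,5),(-65,53,5),(53,-41,5),(-53,41,5)])/1e3
p,r=fit("top",L,uv,[.5,.2,.2]);print("cover",p,np.degrees(p[2]));print(r)
uvb=unc([(488,45),(712,68),(438,493),(662,518)],6.8,232,174,400)
L=np.array([(110,55,66),(110,-55,66),(-110,55,66),(-110,-55,66)])/1e3
p,r=fit("top",L,uvb,[.5,0,0]);print("box",p,np.degrees(p[2]));print(r)
def tocrop(q): return (q-[232,174]+.5)*6.8-.5+[400,0]
print("knob axis 104",tocrop(proj("top",world(p,[[-.066,0,.104]]))),"76",tocrop(proj("top",world(p,[[-.066,0,.076]]))))
for k in range(4):
    a=np.radians(67.5-45*k)+np.pi
    print(k,tocrop(proj("top",world(p,[[-.066+.022*np.cos(a),.022*np.sin(a),.104]]))))
print("pins",tocrop(proj("top",world(p,[[-.0095,.041,.084],[.0965,-.041,.084]]))))
for n,uv in(("a",(336,208)),("b",(388,232)),("c",(101,238))): print(n,back("top",uv,.12))
print("bin",back("top",(242,138),.06), "black",back("top",(183,264),.02))
s=manip.get_state();print(s["qpos"])
E
```

```text
cover [0.5753 0.2826 0.2743] 15.716207905480035
[[ 0.1464 -0.0577]
 [-0.2044 -0.1165]
 [-0.107  -0.1033]
 [-0.1367  0.3297]
 [ 0.2725 -0.105 ]
 [ 0.0317  0.0451]]
box [ 0.5146 -0.0292 -0.0835] -4.786542103412064
[[-0.1302 -0.4828]
 [ 0.1292 -0.1744]
 [-0.5459  0.2373]
 [ 0.5484  0.3792]]
knob axis 104 [[561.5441 407.5663]] 76 [[560.5305 413.1566]]
0 [[603.2318 430.5244]]
1 [[574.8459 453.2724]]
2 [[538.6139 449.2123]]
3 [[515.8816 420.741 ]]
pins [[487.6371 283.1709]
 [683.3018  83.5709]]
a [ 0.5349 -0.2754  0.12  ]
b [ 0.4637 -0.4381  0.12  ]
c [0.42   0.4539 0.12  ]
bin [0.7729 0.0288 0.06  ] black [0.3499 0.21   0.02  ]
[ 1.117   0.2765  1.506   0.      1.3607 -0.121 ]
```

The crop shows the light grey cover with its hump at the +y side (hole centres at crop (240,66) and (123,314)). The box's pins are at crop (487,290) and (683,85), close to where the fit predicts them, and the pointer runs down and slightly left at about (553,435). I'll check the knob in an enlargement.

Run:
```python
from h import *
p=np.array([.5146,-.0292,-.0835])
T=[]
for n,(x0,y0,w,h) in(("top",(240,220,32,32)),("side",(268,176,40,32))):
    im=cv2.imread(f"pics/{n}0.png"); f=12 if n=="top" else 10
    c=cv2.resize(im[y0:y0+h,x0:x0+w],None,fx=f,fy=f,interpolation=cv2.INTER_CUBIC)
    g=c.copy()
    for k,col in((1,(0,0,255)),(2,(0,255,0))):
        a=np.radians(67.5-45*k); q=world([0,0,a],np.array([(-24,-7,104),(24,-7,104),(24,7,104),(-24,7,104),(-24,0,104)])/1e3); q[:,0]-=.066
        u=((proj(n,world(p,q))-[x0,y0]+.5)*f-.5).astype(np.int32)
        cv2.polylines(g,[u[:4]],True,col,1); cv2.circle(g,tuple(int(v) for v in u[4]),4,col,-1)
    T.append((c,g))
H=np.zeros((600,800,3),np.uint8)
H[:290,:384]=T[0][0][40:330];H[:290,400:784]=T[0][1][40:330];H[300:600,:400]=T[1][0][:300];H[300:600,400:]=T[1][1][:300]
cv2.imwrite("pics/knob.png",H)
```

```text
(no output)
```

View pics/knob.png

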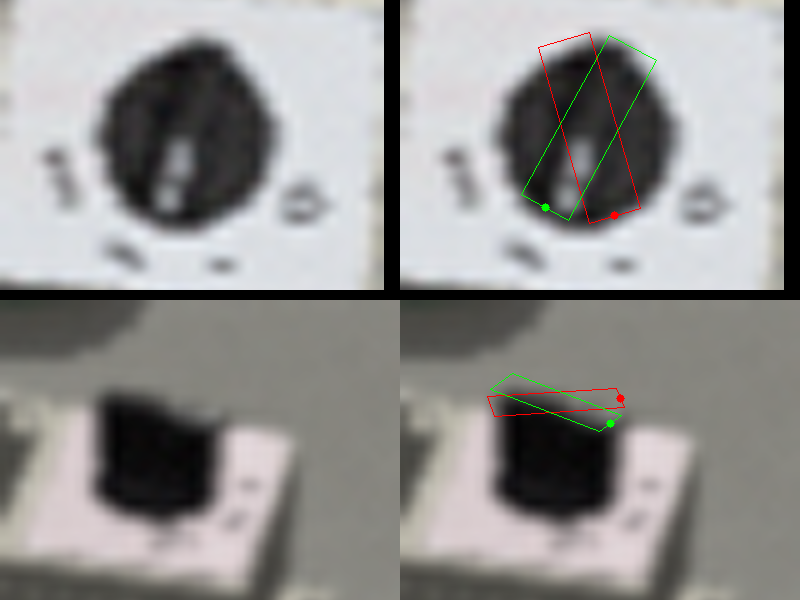

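The pointer is on the left, two-dot side and the bar follows the green outline in both views, so the selector stands at speed 2. Off is 90° anticlockwise. I'll move to the knob with the tool's y at yaw -117°, which leaves joint 6 room for the turn.

Emit:
carry_out:
  linear:
    - [0.022,-0.047,0]
    - [0.022,-0.047,0]
    - [0.022,-0.047,0]
    - [0.022,-0.047,0]
    - [0.022,-0.047,0]
    - [0.022,-0.047,0]
    - [0.022,-0.047,0]
    - [0.022,-0.047,0]
  angular:
    - [0,0,-1]
    - [0,0,-1]
    - [0,0,-1]
    - [0,0,-1]
    - [0,0,-1]
    - [0,0,-1]
    - [0,0,-1]
    - [0,0,-1]
  hand: [1,1,1,1,1,1,1,1]

```text
clock: 0.77
position: [0.276, 0.3542, 0.4044]
ee_rot: [-0.0, 0.469, 0.883, -0.0]
contact_force: [0.0, -0.6, 0.7]
width: 0.0854
gripper_force: 0.0
```

Emit:
carry_out:
  linear:
    - [0.022,-0.047,0]
    - [0.022,-0.047,0]
    - [0.022,-0.047,0]
    - [0.022,-0.047,0]
    - [0.022,-0.047,0]
    - [0.022,-0.047,0]
    - [0.022,-0.047,0]
    - [0.022,-0.047,0]
  angular:
    - [0,0,-1]
    - [0,0,-1]
    - [0,0,-1]
    - [0,0,-1]
    - [0,0,-1]
    - [0,0,-1]
    - [0,0,-1]
    - [0,0,-1]
  hand: [1,1,1,1,1,1,1,1]

```text
clock: 1.43
position: [0.3639, 0.1662, 0.4045]
ee_rot: [-0.0, 0.723, 0.691, -0.0]
contact_force: [0.1, -0.8, 0.7]
width: 0.0855
gripper_force: 0.0
```

Emit:
carry_out:
  linear:
    - [0.022,-0.047,0]
    - [0.022,-0.047,0]
    - [0.022,-0.047,0]
    - [0.022,-0.047,0]
    - [0.022,-0.047,0]
    - [0.022,-0.047,0]
    - [0.022,-0.047,0]
    - [0.022,-0.047,0]
  angular:
    - [0,0,-1]
    - [0,0,-1]
    - [0,0,-1]
    - [0,0,-1]
    - [0,0,-1]
    - [0,0,-1]
    - [0,0,-1]
    - [0,0,-1]
  hand: [1,1,1,1,1,1,1,1]

```text
clock: 2.1
position: [0.452, -0.0218, 0.4044]
ee_rot: [-0.0, 0.904, 0.428, -0.0]
contact_force: [0.2, -0.6, -0.0]
width: 0.0853
gripper_force: 0.0
```

Emit:
carry_out:
  linear:
    - [0,0,0]
    - [0,0,0]
    - [0,0,0]
    - [0,0,0]
    - [0,0,0]
    - [0,0,0]
    - [0,0,0]
    - [0,0,0]
  angular:
    - [0,0,-1]
    - [0,0,-1]
    - [0,0,-1]
    - [0,0,-1]
    - [0,0,-1]
    - [0,0,-1]
    - [0,0,-1]
    - [0,0,-1]
  hand: [1,1,1,1,1,1,1,1]

```text
clock: 2.77
position: [0.4517, -0.0205, 0.4043]
ee_rot: [-0.0, 0.993, 0.122, -0.0]
contact_force: [-0.0, -0.2, -0.2]
width: 0.0851
gripper_force: 0.0
```

Emit:
carry_out:
  linear:
    - [0,0,0]
    - [0,0,0]
    - [0,0,0]
    - [0,0,0]
    - [0,0,0]
    - [0,0,0]
    - [0,0,0]
    - [0,0,0]
  angular:
    - [0,0,-1]
    - [0,0,-1]
    - [0,0,-1]
    - [0,0,-1]
    - [0,0,-1]
    - [0,0,-1]
    - [0,0,-1]
    - [0,0,-1]
  hand: [1,1,1,1,1,1,1,1]

```text
clock: 3.43
position: [0.4517, -0.0205, 0.4043]
ee_rot: [0.0, 0.981, -0.196, -0.0]
contact_force: [-1.0, 0.6, 0.8]
width: 0.0855
gripper_force: 0.0
```

```bash
cat >> h.py <<'E'
from scipy.spatial.transform import Rotation as Ro
def st():
    s=manip.get_state(); w,x,y,z=s["ee_rot"]; R=Ro.from_quat([x,y,z,w]).as_matrix()
    print("t",round(s["clock"],2),"pos",np.round(s["position"],4),"yaw_y",round(np.degrees(np.arctan2(R[1,1],R[0,1])),2),"z",np.round(R[:,2],4),"q",np.round(s["qpos"],3),"F",np.round(s["contact_force"],1),"M",np.round(s["moment"],2),"w",round(s["width"],4),"g",round(s["gripper_force"],1))
E
python3 -c "from h import *;st()"
```

```text
t 3.43 pos [ 0.4517 -0.0205  0.4043] yaw_y -112.64 z [-1.e-03  1.e-04 -1.e+00] q [-0.199  0.09   1.746 -0.     1.307  1.767] F [-1.   0.6  0.8] M [ 0.04  0.03 -0.06] w 0.0855 g 0.0
```

Emit:
carry_out:
  linear:
    - [-0.006,-0.006,-0.06]
    - [0,0,-0.06]
    - [0,0,-0.06]
    - [0,0,-0.06]
    - [0,0,-0.04]
    - [0,0,-0.02]
    - [0,0,0]
    - [0,0,0]
  angular:
    - [0,0,-0.5]
    - [0,0,0]
    - [0,0,0]
    - [0,0,0]
    - [0,0,0]
    - [0,0,0]
    - [0,0,0]
    - [0,0,0]
  hand: [1,1,1,1,1,1,0.6,0.4]
  force: 30

```text
clock: 4.1
position: [0.4487, -0.0235, 0.2543]
ee_rot: [0.0, 0.977, -0.214, -0.001]
contact_force: [0.1, -0.2, -0.1]
width: 0.064
gripper_force: 0.0
```

Emit:
carry_out:
  linear:
    - [0,0,0]
    - [0,0,0]
    - [0,0,0]
    - [0,0,0]
    - [0,0,0]
    - [0,0,0]
    - [0,0,0]
    - [0,0,0]
  angular:
    - [0,0,0]
    - [0,0,0]
    - [0,0,0]
    - [0,0,0]
    - [0,0,0]
    - [0,0,0]
    - [0,0,0]
    - [0,0,0]
  hand: [0,0,0,0,0,0,0,0]

```text
clock: 4.77
position: [0.4501, -0.0233, 0.2559]
ee_rot: [-0.001, 0.977, -0.214, 0.002]
contact_force: [3.5, 4.6, 6.9]
width: 0.0135
gripper_force: 35.7
```

```bash
python3 -c "from h import *;st()"
```

```text
t 4.77 pos [ 0.4501 -0.0233  0.2559] yaw_y -114.75 z [ 4.5e-03  4.0e-04 -1.0e+00] q [-0.207  0.233  1.986  0.002  0.918  1.795] F [3.5 4.6 6.9] M [ 0.54 -0.55 -0.13] w 0.0135 g 35.7
```

Emit:
carry_out:
  linear:
    - [0,0,0.002]
    - [0,0,0]
    - [0,0,0]
    - [0,0,0]
    - [0,0,0]
    - [0,0,0]
    - [0,0,0]
    - [0,0,0]
  angular:
    - [0,0,0.5]
    - [0,0,1]
    - [0,0,1]
    - [0,0,1]
    - [0,0,1]
    - [0,0,1]
    - [0,0,1]
    - [0,0,1]
  hand: [0,0,0,0,0,0,0,0]
  force: 45

```text
clock: 5.43
position: [0.4503, -0.0221, 0.256]
ee_rot: [-0.002, 0.996, 0.085, 0.003]
contact_force: [5.1, 10.3, 0.5]
width: 0.0127
gripper_force: 46.4
```

```bash
python3 -c "from h import *;st()"
```

```text
t 5.43 pos [ 0.4503 -0.0221  0.256 ] yaw_y -80.24 z [ 0.0048  0.0044 -1.    ] q [-0.206  0.233  1.986  0.007  0.919  1.191] F [ 5.1 10.3  0.5] M [ 1.79 -0.91  0.  ] w 0.0127 g 46.4
```

Emit:
carry_out:
  linear:
    - [0.002,0.003,0]
    - [0,0,0]
    - [0,0,0]
    - [0,0,0]
    - [0,0,0]
    - [0,0,0]
    - [0,0,0]
    - [0,0,0]
  angular:
    - [0,0,1]
    - [0,0,1]
    - [0,0,1]
    - [0,0,1]
    - [0,0,1]
    - [0,0,1]
    - [0,0,1]
    - [0,0,1]
  hand: [0,0,0,0,0,0,0,0]

```text
clock: 6.1
position: [0.45, -0.0203, 0.2559]
ee_rot: [-0.002, 0.919, 0.394, 0.001]
contact_force: [0.5, 10.9, 5.2]
width: 0.013
gripper_force: 47.2
```

Emit:
carry_out:
  linear:
    - [0,0,0]
    - [0,0,0]
    - [0,0,0]
    - [0,0,0]
    - [0,0,0]
  angular:
    - [0,0,1]
    - [0,0,1]
    - [0,0,1]
    - [0,0,0.5]
    - [0,0,0]
  hand: [0,0,0,0,0]

```text
clock: 6.52
position: [0.4495, -0.02, 0.256]
ee_rot: [-0.003, 0.856, 0.517, 0.001]
contact_force: [1.0, 12.1, 5.3]
width: 0.0129
gripper_force: 47.1
```

```bash
python3 -c "from h import *;st()"
```

```text
t 6.52 pos [ 0.4495 -0.02    0.256 ] yaw_y -27.67 z [-5.0e-04  6.1e-03 -1.0e+00] q [-0.202  0.233  1.986  0.007  0.924  0.277] F [ 1.  12.1  5.3] M [ 2.04 -0.26  0.07] w 0.0129 g 47.1
```

Emit:
carry_out:
  linear:
    - [0,0,0]
    - [0,0,0]
    - [0,0,0]
    - [0,0,0]
    - [0,0,0.06]
    - [0,0,0.06]
    - [0,0,0.06]
    - [0,0,0.06]
  angular:
    - [0,0,0]
    - [0,0,0]
    - [0,0,0]
    - [0,0,0]
    - [0,0,0]
    - [0,0,0]
    - [0,0,0]
    - [0,0,0]
  hand: [0.6,0.6,0.6,0.6,1,1,1,1]

```text
clock: 7.18
position: [0.4494, -0.0223, 0.3768]
ee_rot: [-0.0, 0.856, 0.518, -0.001]
contact_force: [0.3, -0.5, -0.5]
width: 0.0856
gripper_force: 0.0
```

Emit:
carry_out:
  linear:
    - [0.022,0.054,0]
    - [0.022,0.054,0]
    - [0.022,0.054,0]
    - [0.022,0.054,0]
    - [0.022,0.054,0]
    - [0.022,0.054,0]
    - [0.022,0.054,0]
    - [0.022,0.054,0]
  angular:
    - [0,0,-1]
    - [0,0,-1]
    - [0,0,-1]
    - [0,0,-1]
    - [0,0,-1]
    - [0,0,-1]
    - [0,0,-1]
    - [0,0,-1]
  hand: [1,1,1,1,1,1,1,1]

```text
clock: 7.85
position: [0.5381, 0.195, 0.3754]
ee_rot: [0.0, 0.975, 0.221, -0.0]
contact_force: [-1.4, 0.0, 0.3]
width: 0.0856
gripper_force: 0.0
```

Emit:
carry_out:
  linear:
    - [0.022,0.054,0]
    - [0.022,0.054,0]
    - [0.022,0.054,0]
    - [0.022,0.054,0]
  angular:
    - [0,0,-1]
    - [0,0,-1]
    - [0,0,-0.2]
    - [0,0,0]
  hand: [1,1,1,1]

```text
clock: 8.18
position: [0.5823, 0.303, 0.3752]
ee_rot: [0.001, 0.991, 0.136, -0.0]
contact_force: [0.3, -0.6, -0.2]
width: 0.0857
gripper_force: 0.0
```

Run:
```python
from h import *
st()
t=manip.get_image("top")[:,:,::-1]; s=manip.get_image("side")[:,:,::-1]
cv2.imwrite("pics/top1.png",t);cv2.imwrite("pics/side1.png",s)
c=np.zeros((600,800,3),np.uint8)
b=cv2.resize(t[174:262,232:284],None,fx=6.8,fy=6.8,interpolation=cv2.INTER_CUBIC); c[:b.shape[0],:b.shape[1]]=b
c[:384,360:800]=s[:,60:500]; d=cv2.resize(s[170:225,225:305],None,fx=3.9,fy=3.9,interpolation=cv2.INTER_CUBIC);c[386:386+d.shape[0],360:360+d.shape[1]]=d[:214]
cv2.imwrite("pics/c2.png",c)
```

```text
t 8.18 pos [0.5823 0.303  0.3752] yaw_y -74.41 z [-7.0e-04 -1.3e-03 -1.0e+00] q [ 3.740e-01  4.150e-01  1.366e+00 -1.000e-03  1.362e+00  1.673e+00] F [ 0.3 -0.6 -0.2] M [ 0.   -0.07  0.04] w 0.0857 g 0.0
```

View pics/c2.png

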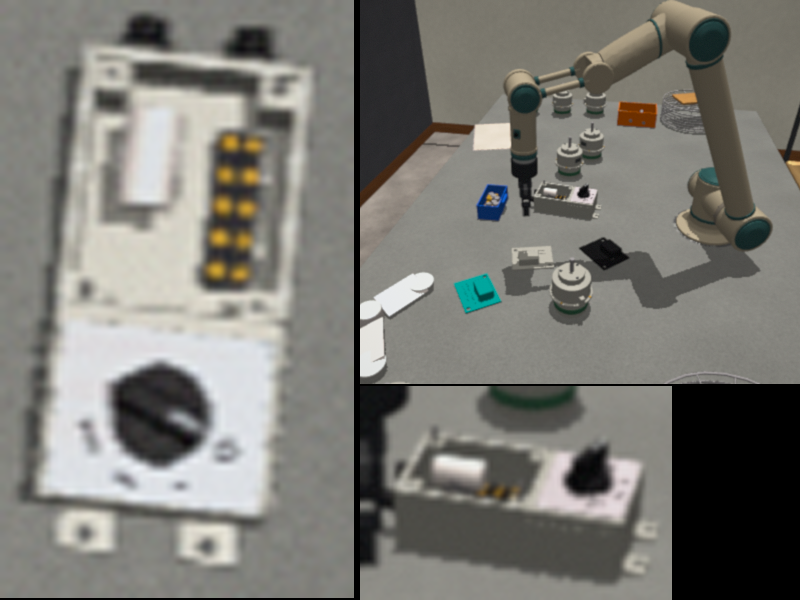

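The pointer now lies at crop (185,422), aimed at the ring mark at (228,452), so the selector is off. Next I grasp the cover's hump across its 44 mm width.

Emit:
carry_out:
  linear:
    - [0,0,-0.07]
    - [0,0,-0.07]
    - [0,0,-0.07]
    - [0,0,-0.07]
    - [0,0,-0.06]
    - [0,0,-0.035]
    - [0,0,-0.01]
    - [0,0,0]
  angular:
    - [0,0,0]
    - [0,0,0]
    - [0,0,0]
    - [0,0,0]
    - [0,0,0]
    - [0,0,0]
    - [0,0,0]
    - [0,0,0]
  hand: [1,1,1,1,1,1,1,0.7]
  force: 30

```text
clock: 8.95
position: [0.5812, 0.3009, 0.1814]
ee_rot: [0.001, 0.991, 0.136, -0.002]
contact_force: [0.2, 0.1, 0.1]
width: 0.0756
gripper_force: 0.0
```

Emit:
carry_out:
  linear:
    - [0,0,0]
    - [0,0,0]
    - [0,0,0]
    - [0,0,0]
    - [0,0,0]
    - [0,0,0]
  angular:
    - [0,0,0]
    - [0,0,0]
    - [0,0,0]
    - [0,0,0]
    - [0,0,0]
    - [0,0,0]
  hand: [0.3,0.3,0.3,0.3,0.3,0.3]

```text
clock: 9.45
position: [0.5827, 0.3029, 0.1858]
ee_rot: [-0.001, 0.991, 0.136, 0.002]
contact_force: [-1.1, 2.1, 7.6]
width: 0.0436
gripper_force: 33.9
```

```bash
python3 -c "from h import *;st()"
```

```text
t 9.45 pos [0.5827 0.3029 0.1858] yaw_y -74.4 z [ 0.0045  0.003  -1.    ] q [3.730e-01 5.710e-01 1.606e+00 1.000e-03 9.590e-01 1.671e+00] F [-1.1  2.1  7.6] M [ 0.7   0.2  -0.12] w 0.0436 g 33.9
```

Emit:
carry_out:
  linear:
    - [0,0,0.004]
    - [0,0,0.004]
    - [0,0,0.01]
    - [0,0,0.02]
    - [0,0,0.04]
    - [0,0,0.06]
    - [0,0,0.06]
    - [0,0,0.06]
  angular:
    - [0,0,0]
    - [0,0,0]
    - [0,0,0]
    - [0,0,0]
    - [0,0,0]
    - [0,0,0]
    - [0,0,0]
    - [0,0,0]
  hand: [0.3,0.3,0.3,0.3,0.3,0.3,0.3,0.3]
  force: 60

```text
clock: 10.12
position: [0.5815, 0.3017, 0.3135]
ee_rot: [0.0, 0.991, 0.136, -0.001]
contact_force: [1.1, 0.2, -3.5]
width: 0.0432
gripper_force: 62.1
```

Run:
```python
from h import *
st()
# refine box pose: knob-bar measured axis vs fit; seat hump target
for p in ([.5146,-.0292,-.0835],):
    print("hump target",world(p,[[.0555,.018,.099]]),"knob",world(p,[[-.066,0,.099]]))
```

```text
t 10.12 pos [0.5815 0.3017 0.3135] yaw_y -74.37 z [-1.2e-03 -9.0e-04 -1.0e+00] q [ 0.373  0.453  1.461 -0.     1.229  1.671] F [ 1.1  0.2 -3.5] M [ 0.09 -0.09  0.01] w 0.0432 g 62.1
hump target [[ 0.57140789 -0.01589158  0.099     ]] knob [[ 0.44882995 -0.0236954   0.099     ]]
```

Emit:
carry_out:
  linear:
    - [-0.002,-0.05,0]
    - [-0.002,-0.06,0]
    - [-0.002,-0.065,0]
    - [-0.002,-0.065,0]
    - [-0.002,-0.065,0]
    - [-0.002,-0.065,0]
    - [-0.002,-0.065,0]
    - [-0.002,-0.065,0]
  angular:
    - [0,0,0]
    - [0,0,0]
    - [0,0,-0.6]
    - [0,0,-0.6]
    - [0,0,-0.6]
    - [0,0,-0.6]
    - [0,0,-0.6]
    - [0,0,-0.6]
  hand: [0.3,0.3,0.3,0.3,0.3,0.3,0.3,0.3]

```text
clock: 10.78
position: [0.5732, 0.0504, 0.3127]
ee_rot: [0.0, 1.0, -0.009, -0.0]
contact_force: [0.4, -0.1, -3.1]
width: 0.0428
gripper_force: 62.0
```

Emit:
carry_out:
  linear:
    - [-0.002,-0.06,0]
    - [-0.001,-0.05,0]
    - [0,-0.02,0]
    - [0,-0.005,0]
    - [0,0,0]
    - [0,0,0]
  angular:
    - [0,0,-0.6]
    - [0,0,-0.25]
    - [0,0,0]
    - [0,0,0]
    - [0,0,0]
    - [0,0,0]
  hand: [0.3,0.3,0.3,0.3,0.3,0.3]

```text
clock: 11.28
position: [0.5723, -0.0147, 0.3123]
ee_rot: [-0.001, 0.999, -0.041, -0.0]
contact_force: [-0.5, -0.1, -3.6]
width: 0.0431
gripper_force: 62.2
```

Run:
```python
from h import *
st()
t=manip.get_image("top")[:,:,::-1]; s=manip.get_image("side")[:,:,::-1]
cv2.imwrite("pics/top2.png",t);cv2.imwrite("pics/side2.png",s)
c=np.zeros((600,800,3),np.uint8)
b=cv2.resize(t[170:260,225:285],None,fx=6.6,fy=6.6,interpolation=cv2.INTER_CUBIC); c[:b.shape[0],:b.shape[1]]=b
d=cv2.resize(s[145:225,220:302],None,fx=4.8,fy=4.8,interpolation=cv2.INTER_CUBIC);c[:d.shape[0],400:400+d.shape[1]]=d
cv2.imwrite("pics/c3.png",c)
```

```text
t 11.28 pos [ 0.5723 -0.0147  0.3123] yaw_y -94.74 z [-3.e-04  1.e-03 -1.e+00] q [-1.470e-01  3.380e-01  1.655e+00  1.000e-03  1.149e+00  1.506e+00] F [-0.5 -0.1 -3.6] M [ 0.1  -0.1  -0.02] w 0.0431 g 62.2
```

View pics/c3.png

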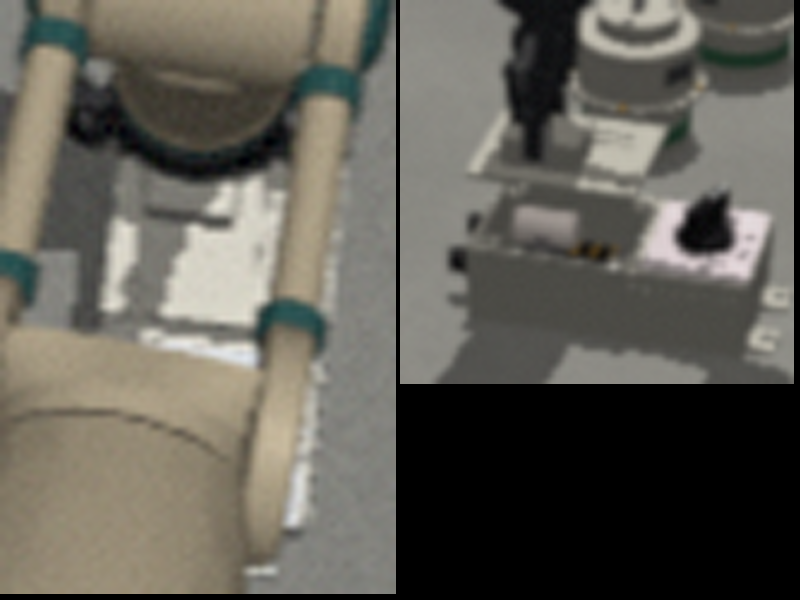

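The side view shows the cover held level over the compartment with its right near corner at crop (638,195). The top view is covered by the arm, so I'll check the alignment with overlays in the side view.

Run:
```python
from h import *
p=np.array([.5146,-.0292,-.0835])
def ov(f,x0,y0,w,h,k,segs,dots):
    im=cv2.imread(f)[y0:y0+h,x0:x0+w]; c=cv2.resize(im,None,fx=k,fy=k,interpolation=cv2.INTER_CUBIC)
    m=lambda P:((proj("side",P)-[x0,y0]+.5)*k-.5)
    for P in segs: cv2.polylines(c,[np.int32(m(P)*8)],True,(0,0,255),1,cv2.LINE_AA,3)
    for P in dots: cv2.line(c,*[tuple(int(v) for v in q) for q in m(P)],(0,200,0),1,cv2.LINE_AA)
    return c
B=lambda L:world(p,np.array(L)/1e3)
a=ov("pics/side1.png",228,172,75,42,7.1,[B([(110,55,66),(110,-55,66),(-110,-55,66),(-110,55,66)])],[B([(-9.5,41,66),(-9.5,41,84)]),B([(96.5,-41,66),(96.5,-41,84)]),B([(-15,55,66),(-15,-55,66)])])
zc=.3123-.1858
o=np.array([.5723,-.0147])-world([0,0,-.0827],[[.0126,.018,0]])[0,:2]; pc=[*o,-.0827]
C=lambda L:world(pc,np.array(L)/1e3+[0,0,zc])
b=ov("pics/side2.png",232,160,60,34,8.2,[C([(65,53,5),(65,-53,5),(-65,-53,5),(-65,53,5)])],[C([(-53,36,5),(-53,46,5)]),C([(53,-46,5),(53,-36,5)])])
c=np.zeros((600,800,3),np.uint8); c[:a.shape[0],:a.shape[1]]=a; c[310:310+b.shape[0],:b.shape[1]]=b[:290]
cv2.imwrite("pics/c4.png",c); print(a.shape,b.shape,pc)
```

```text
(298, 532, 3) (279, 492, 3) [np.float64(0.5582561592229454), np.float64(-0.03159764883730092), -0.0827]
```

View pics/c4.png

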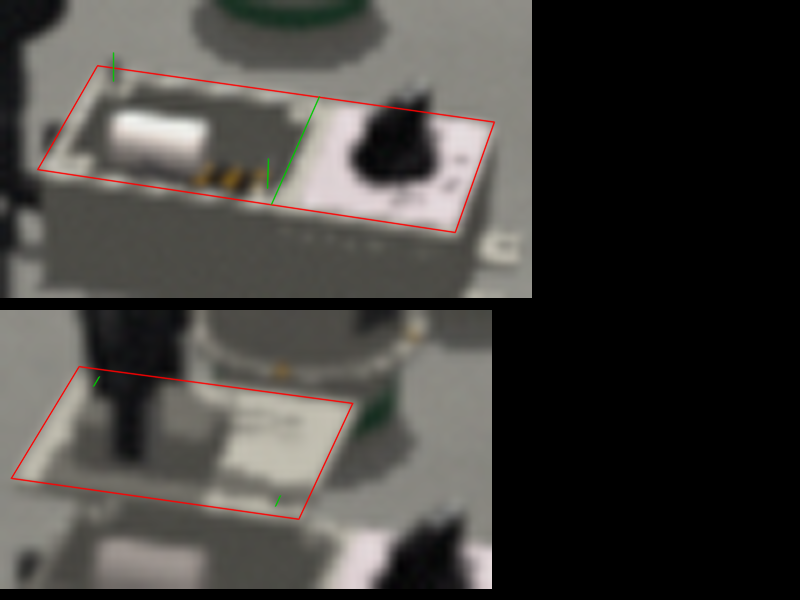

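Emit:
carry_out:
  linear:
    - [-0.002,0.001,-0.018]
    - [0,0,-0.018]
    - [0,0,-0.018]
    - [0,0,-0.014]
    - [0,0,0]
    - [0,0,0]
  angular:
    - [0,0,0]
    - [0,0,0]
    - [0,0,0]
    - [0,0,0]
    - [0,0,0]
    - [0,0,0]
  hand: [0.3,0.3,0.3,0.3,0.3,0.3]

```text
clock: 11.88
position: [0.5711, -0.0149, 0.2772]
ee_rot: [-0.0, 0.999, -0.042, -0.001]
contact_force: [-0.5, 0.6, -4.3]
width: 0.0428
gripper_force: 62.0
```

Run:
```python
from h import *
st()
s=manip.get_image("side")[:,:,::-1]; cv2.imwrite("pics/side3.png",s)
p=np.array([.5139,-.0274,-.0835])
cv2.imwrite("pics/c5.png",cv2.resize(s[160:220,225:305],None,fx=10,fy=10,interpolation=cv2.INTER_CUBIC))
print((proj("side",world(p,np.array([(-9.5,41,84),(96.5,-41,84)])/1e3))-[225,160]+.5)*10)
```

```text
t 11.88 pos [ 0.5711 -0.0149  0.2772] yaw_y -94.76 z [-2.1e-03  2.0e-04 -1.0e+00] q [-0.148  0.37   1.703 -0.     1.071  1.506] F [-0.5  0.6 -4.3] M [0.07 0.01 0.01] w 0.0428 g 62.0
[[409.4606469  347.37734849]
 [191.38657436 197.49049215]]
```

View pics/c5.png

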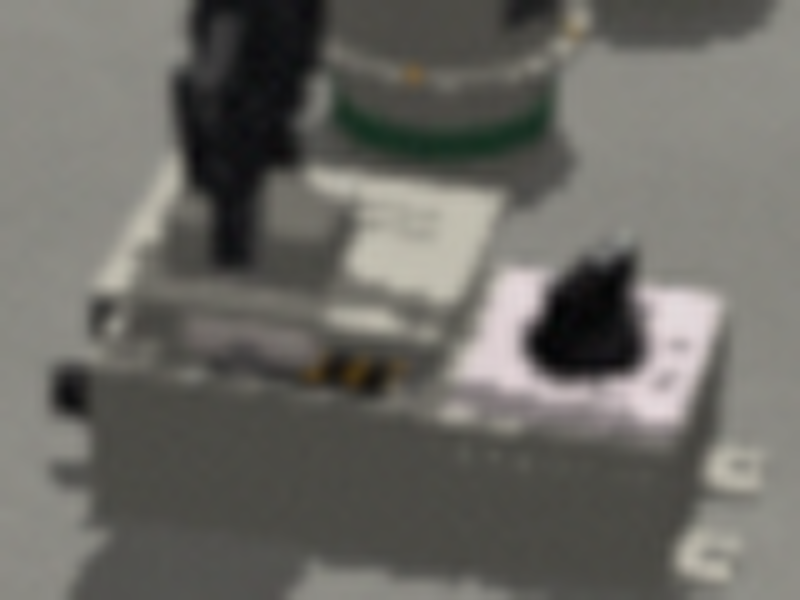

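The cover is about 6 mm above the pin tips. Its near-left corner at (97,305) is directly over the rim corner at about (97,373), so it's lined up. I'll lower it slowly.

Emit:
carry_out:
  linear:
    - [0,0.0015,-0.003]
    - [0,0,-0.003]
    - [0,0,-0.003]
    - [0,0,-0.003]
    - [0,0,-0.003]
    - [0,0,-0.003]
    - [0,0,-0.003]
    - [0,0,-0.003]
  angular:
    - [0,0,0]
    - [0,0,0]
    - [0,0,0]
    - [0,0,0]
    - [0,0,0]
    - [0,0,0]
    - [0,0,0]
    - [0,0,0]
  hand: [0.3,0.3,0.3,0.3,0.3,0.3,0.3,0.3]

```text
clock: 12.6
position: [0.5714, -0.0143, 0.2661]
ee_rot: [0.0, 0.999, -0.042, -0.0]
contact_force: [-0.5, -0.0, -3.1]
width: 0.0426
gripper_force: 62.1
```

```bash
python3 -c "from h import *;st()"
```

```text
t 12.6 pos [ 0.5714 -0.0143  0.2661] yaw_y -94.76 z [-0.e+00 -1.e-04 -1.e+00] q [-0.147  0.381  1.718 -0.     1.043  1.507] F [-0.5 -0.  -3.1] M [ 0.02 -0.1  -0.01] w 0.0426 g 62.1
```

Emit:
carry_out:
  linear:
    - [0,0,-0.003]
    - [0,0,-0.003]
    - [0,0,-0.003]
    - [0,0,-0.003]
    - [0,0,0]
  angular:
    - [0,0,0]
    - [0,0,0]
    - [0,0,0]
    - [0,0,0]
    - [0,0,0]
  hand: [0.3,0.3,0.3,0.3,0.3]

```text
clock: 13.02
position: [0.5712, -0.0143, 0.2598]
ee_rot: [0.0, 0.999, -0.042, -0.0]
contact_force: [-0.3, -0.4, -4.2]
width: 0.0429
gripper_force: 62.1
```

```bash
python3 -c "from h import *;st()"
```

```text
t 13.02 pos [ 0.5712 -0.0143  0.2598] yaw_y -94.77 z [-7.e-04 -0.e+00 -1.e+00] q [-0.147  0.387  1.726 -0.     1.029  1.507] F [-0.3 -0.4 -4.2] M [ 0.02 -0.05  0.02] w 0.0429 g 62.1
```

Bottom at about 74 mm, over the pins and free. I'll go on down to the rim, with the TCP expected near 0.252.

Emit:
carry_out:
  linear:
    - [0,0,-0.003]
    - [0,0,-0.003]
    - [0,0,-0.003]
    - [0,0,-0.003]
    - [0,0,-0.002]
    - [0,0,0]
  angular:
    - [0,0,0]
    - [0,0,0]
    - [0,0,0]
    - [0,0,0]
    - [0,0,0]
    - [0,0,0]
  hand: [0.3,0.3,0.3,0.3,0.3,0.3]

```text
clock: 13.52
position: [0.5713, -0.0143, 0.2529]
ee_rot: [0.0, 0.999, -0.042, -0.0]
contact_force: [-0.7, -0.3, -4.0]
width: 0.043
gripper_force: 62.1
```

```bash
python3 -c "from h import *;st()"
```

```text
t 13.52 pos [ 0.5713 -0.0143  0.2529] yaw_y -94.77 z [-6.e-04  0.e+00 -1.e+00] q [-0.147  0.394  1.734 -0.     1.014  1.507] F [-0.7 -0.3 -4. ] M [ 0.05 -0.06 -0.03] w 0.043 g 62.1
```

Emit:
carry_out:
  linear:
    - [0,0,-0.002]
    - [0,0,-0.002]
    - [0,0,-0.002]
    - [0,0,0]
  angular:
    - [0,0,0]
    - [0,0,0]
    - [0,0,0]
    - [0,0,0]
  hand: [0.3,0.3,0.3,0.3]

```text
clock: 13.85
position: [0.5713, -0.0143, 0.2519]
ee_rot: [0.0, 0.999, -0.042, 0.0]
contact_force: [-3.5, -0.7, 6.5]
width: 0.0428
gripper_force: 63.4
```

```bash
python3 -c "from h import *;st()"
```

```text
t 13.85 pos [ 0.5713 -0.0143  0.2519] yaw_y -94.77 z [ 9.e-04 -1.e-04 -1.e+00] q [-0.147  0.395  1.736  0.     1.01   1.507] F [-3.5 -0.7  6.5] M [0.34 0.41 0.01] w 0.0428 g 63.4
```

Contact came at TCP z 0.2519 against 0.2518 expected for a seated cover. I'll release it and back off to one side.

Emit:
carry_out:
  linear:
    - [0,0,0]
    - [0,0,0]
    - [0,0,0]
    - [0,0,0]
    - [0,0,0]
    - [0,0,0.01]
    - [0,0,0.03]
    - [0,0,0.05]
  angular:
    - [0,0,0]
    - [0,0,0]
    - [0,0,0]
    - [0,0,0]
    - [0,0,0]
    - [0,0,0]
    - [0,0,0]
    - [0,0,0]
  hand: [0.6,0.8,0.9,0.9,0.9,0.9,0.9,0.9]
  force: 20

```text
clock: 14.52
position: [0.5704, -0.0142, 0.2935]
ee_rot: [-0.0, 0.999, -0.042, -0.003]
contact_force: [-0.2, 0.4, 0.0]
width: 0.0767
gripper_force: 0.0
```

Emit:
carry_out:
  linear:
    - [0,0,0.06]
    - [0,0,0.06]
    - [0,0.06,0.04]
    - [0,0.07,0]
    - [0,0.07,0]
    - [0,0.07,0]
    - [0,0.07,0]
    - [0,0.07,0]
  angular:
    - [0,0,0]
    - [0,0,0]
    - [0,0,0]
    - [0,0,0]
    - [0,0,0]
    - [0,0,0]
    - [0,0,0]
    - [0,0,0]
  hand: [0.9,0.9,0.9,0.9,0.9,0.9,0.9,0.9]

```text
clock: 15.18
position: [0.5711, 0.1923, 0.3757]
ee_rot: [-0.0, 0.999, -0.042, 0.0]
contact_force: [0.2, -0.2, 0.3]
width: 0.0771
gripper_force: 0.0
```

Emit:
carry_out:
  linear:
    - [0,0.06,0]
    - [0,0.06,0]
    - [0,0.03,0]
    - [0,0,0]
  angular:
    - [0,0,0]
    - [0,0,0]
    - [0,0,0]
    - [0,0,0]
  hand: [0.9,0.9,0.9,0.9]

```text
clock: 15.52
position: [0.5711, 0.2686, 0.3752]
ee_rot: [-0.001, 0.999, -0.04, 0.0]
contact_force: [0.1, -0.8, 0.0]
width: 0.0769
gripper_force: 0.0
```

Run:
```python
from h import *
st()
t=manip.get_image("top")[:,:,::-1]; s=manip.get_image("side")[:,:,::-1]
c=np.zeros((600,800,3),np.uint8)
b=cv2.resize(t[174:262,232:284],None,fx=6.8,fy=6.8,interpolation=cv2.INTER_CUBIC); c[:b.shape[0],:b.shape[1]]=b
d=cv2.resize(s[170:225,225:305],None,fx=5.5,fy=5.5,interpolation=cv2.INTER_CUBIC);c[:d.shape[0],358:358+d.shape[1]]=d
e=cv2.resize(s,(384,288),interpolation=cv2.INTER_AREA);c[306:594,360:744]=e
cv2.imwrite("pics/c6.png",c)
```

```text
t 15.52 pos [0.5711 0.2686 0.3752] yaw_y -94.56 z [ 1.0e-04  1.2e-03 -1.0e+00] q [3.290e-01 3.760e-01 1.428e+00 1.000e-03 1.337e+00 1.979e+00] F [ 0.1 -0.8  0. ] M [-0.   -0.02  0.  ] w 0.0769 g 0.0
```

View pics/c6.png

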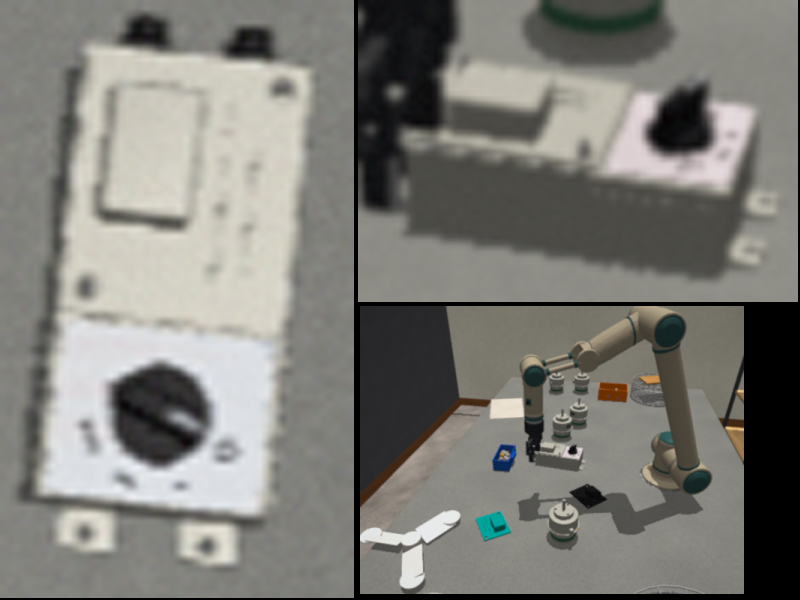

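The cover lies flat on the rim with both pins through its holes at crop (283,85) and (87,287). The pointer at (185,420) is still at off and the robot is clear of everything, so I'm handing in.

```bash
python3 -c "
from rig import manip
print(manip.sign_off())"
```

```text
the job is handed in; nothing more can be done
None
```

The selector was turned back to off first, then the cover was lowered gently onto its two pins until it lay flat on the rim, and the job was handed in at about 15.6 s; the motors and the parts bin were not touched.

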